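Set up the welding jig: park the spatter guard and seat the cover on its pin

ROBOT

A 6-joint arm with a two-finger parallel gripper is mounted at the origin on a cart in front of the work surface, level with it; the furniture and walls round the work are solid. World frame = base frame: x ahead of the robot, y to its left, z up, the work surface at z = 0. Lengths are in m, angles in rad, forces in N, time in s.
With the tool pointing down it reaches from about 0.35 to 0.775 m from the base axis. Payload 7.3 kg.
Tool frame: the origin (TCP) lies on the mounting face of the last link; the fingertips stand 178 mm ahead of it and the grasp point (between the pads) lies 159 mm ahead of it (robot.grip_depth is the distance from the TCP to the grasp point, in m); z points along the fingers, y is the line along which they close (so a half turn about z gives the same grasp; the last joint's range is limited). The gripper opens to 92 mm and grips with 3 to 60 N. Pads are 19 mm wide; open, the fingers measure 130 mm over their backs; the gripper's body (75 mm by 190 mm) begins 47 mm behind the grasp point.
Start: joints at [1.051, 0.342, 1.524, -0, 1.275, -0.146], TCP at [0.192, 0.489, 0.405] pointing down, gripper open.
Joint ranges: [-2.53, 2.53], [-0.77, 2.02], [0.04, 2.7], [-1, 4.14], [0.28, 2.66], [-3.11, 3.11]. Speed limits (rad/s): [2.57, 2.57, 3.14, 3.14, 3.14, 3.14].

INTERFACE

Orientations are given as [roll, pitch, yaw] about the fixed x, y, z axes, in that order (R = Rz(yaw) Ry(pitch) Rx(roll)).
In Python, from cell import observe, cams, robot, models gives the robot as it stands.
- The arm moves only by the shell command python3 -m jog 'ROWS' [FORCE]. ROWS is JSON, a list of rows, each a list of 3 entries, a list of its own where there are three numbers: the shift along the tool's x, y, z each as a share of 0.4 m, from -1 to 1, then the turn about the tool's z as a share of pi rad, from -1 to 1, then the closure, from 0 (fully open) to 1 (shut). In form: [[[x, y, z], turn, jaw], ...]. A call has 1 to 12 rows; each row is the pose to reach, as a shift and turn from the pose commanded when the call began, along the tool's axes at that moment, turning the shorter way round; what a row does not reach only later rows make up. A row lasts 1/8 s, in which the tool goes at most 62.5 mm and 10.7 degrees, less where a joint would pass 70% of its speed; a pose out of reach is approached as far as the arm can. A call with a number of a shift or a turn outside -1 to 1 is refused whole. A call with a gripper value outside its range is refused whole. The fingers move at their own pace and stop on an object; FORCE is the grip in N (left out, the last holds). Time passes only in rows, so rows that repeat a pose let the fingers close. It gives the time, the measured TCP pose, the force, the opening and the grip force at its end, in the units of the state.
- observe(): the state, without advancing time (a new reading comes with each control period).
- cams.read_camera(name): name is "scene" or "top"; returns the picture (384x512x3 uint8, red, green, blue); there is no depth.
- cams.camera_model(name): a dict with "camera_matrix" (3x3 intrinsics, pixels), "k1" (the pictures are not rectified: a ray, as slopes to the right and down, at radius r is drawn at 1 + k1 r^2 times it, then the intrinsics apply), "pose" (4x4, takes a point from camera to world coordinates). Camera axes: x right, y down, z forward; pixel columns grow to the right and rows downward; lengths in m; the calibration is good to about 2 mm. A picture is of the moment at which its call begins. camera_model takes no time and is no camera call.
- robot.hand_in(): hands the job in; it is judged then, once.
Trained networks look in the newest picture that a camera, given by its name, has taken for a name from the list of things; names that differ only in an ending like _2 or _b are one class to them, and where a whole thing is asked for, a point or a joint stands for the part that bears it (a point fixed in the world has none). Each returns a list of dicts, best first, with "confidence" (0 to 1); they miss things now and then, are a little off and sometimes report something else, mostly with a low value. They report only what shows in the picture. A call takes as long as a camera call. They do not tell look-alikes from the thing itself.
- models.find_in(target, camera): "position" ([x, y, z] in m, in world coordinates, good to about 4 mm: the middle of the surface that is visible of it).
- models.pinpoint(target, camera): "position" ([x, y, z] in m, in world coordinates, good to about 4 mm: a listed point, or the origin of a listed thing).
The state is a dict: "time": time; "qpos": joint angles; "qvel": joint speeds; "joint_efforts": joint torques, N m; "tool_pos": TCP position; "tool_rot": TCP orientation; "contact_force": force on the tool from outside, world axes, zero at the start; "torque": the same for the moment, N m; "opening": finger opening in m; "grip_force": force on a finger pad.
Only numpy, scipy, OpenCV 4.12 (cv2) and the standard library are available. Lean on these libraries where they do the work, as an engineer would, in place of code of your own. Each camera call takes 0.05 s, during which the arm holds its last target. There are 200 camera calls.

TASK

Lift the yellow spatter guard off the jig's locating pin and hang it astride the middle part of the horizontal parking bar. Then pick up the grey jig cover by its red grip, line it up with the jig (long sides parallel), feel it over the hidden pin until it drops on, and press it down against the spring until it is fully home on its rests; finish while the gripper is still holding it pressed down there, without letting go. Leave everything else on the bench where it is.

Things in the scene. Friction and masses are not known exactly. Their poses are not given: they have to be found in the camera images.
- jig: Blue jig base, fixed: 190 (its x, long side) x 150 x 15 mm; origin: centre of its underside, on the bench; z up. Upright steel locating pin, diameter 16, on the origin's vertical axis, top 40 mm above the bench, last 4 mm tapered to diameter 10. Four round hard rests (x +-52, y +-46, tops 25 mm above the bench) carry the cover when fully home.
- pin_tip (a point): Centre of the top of the locating pin, 40 mm above the bench; its axes are the jig's.
- lift_plate (a joint): How far the jig's spring lift plate (aluminium, 84x70 mm, round the pin) is pressed down, m. 0 = up: its top is 32 mm above the bench, pin 8 mm proud of it. 0.007 = cover down on the hard rests. It pushes up with about 10 N at 0 and 15.6 N at 0.007, so it lifts the cover again unless that is held down.
- guard: Yellow spatter guard: rigid inverted-U saddle, 80 long (its x) x 46 wide (y) x 34 mm high, sheet 4 mm: 38 mm between the legs, 30 deep inside, ends open; about 0.18 kg, loose. Origin: centre of its underside, level with the leg ends; z up. Starts legs down on the lift plate over the pin, origin 32 mm above the bench, about lined up with the jig.
- guard_web (a point): Centre of the underside of the guard's flat top, 30 mm above the guard's origin: rests on the bar when the guard is hung.
- bar_stand: Parking bar, fixed: horizontal round steel bar, diameter 20, 220 mm long along its x, centre line 85 mm above the bench (top 95), on two dark posts at x +-98 (12 mm thick along x, 98 mm high) with feet 60 mm wide. Origin on the bench under the bar's middle, z up. Bar and cover may stand in either of two places.
- bar_mid (a point): Middle of the bar on its centre line, 85 mm above the bench; x along the bar, z up.
- cover: Grey jig cover: plate 130 (its x, long side) x 114 x 8 mm, boss 50x50 up to z 25, on it an upright red grip 60 long (x), 18 thick (y), z 25 to 61 mm. Underneath in the centre a blind round socket, diameter 20, 20 deep, for the locating pin, unseen from above. About 0.45 kg, loose, stands on the bench. Origin: centre of its underside, z up.
- socket_mouth (a point): Centre of the socket's mouth in the cover's underside (the cover's origin); 32 mm above the bench when the cover has dropped over the pin on to the lift plate, 25 mm when fully home, 40 mm or more if it is still standing on top of the pin.
- hammer: Bystander, to be left alone: chipping hammer with a coiled-wire handle, 250 mm long; origin at the centre of its underside.
- tip_tin: Bystander, to be left alone: round tin, 65 mm across, 31 mm high; origin at the centre of its underside.
- pliers: Bystander, to be left alone: locking pliers, 230 mm long; origin at the centre of its underside.
- magnet: Bystander, to be left alone: flat dark triangular-looking welding magnet, 70x90x16 mm; origin at the centre of its underside.
- marker: Bystander, to be left alone: paint marker, 15 mm thick, 124 mm long, lying at the front edge of the bench; origin at the centre of its underside.
Not all that is in view belongs to the job. Several things have the shape of the guard; the one meant has the colours described above. What is shaped like the cover but pink is not meant.

How it is judged:
On the way, in this order (a step that is already met when the one before it is completed fails the run):
1. the spatter guard hangs astride the bar, let go and at rest (x of guard_web in the frame of bar_mid between -0.05 and 0.05 m and y of guard_web in the frame of bar_mid between -0.015 and 0.015 m and z of guard_web in the frame of bar_mid between 0.006 and 0.014 m and angle between guard's own z axis and vertical below 0.25 rad and contact force between guard and bar_stand above 0.3 N and contact force between guard and the fingers below 0.05 N and linear speed of guard below 0.03 m/s), for 0.3 s.
2. the cover has dropped over the pin on to the lift plate, in line with the jig (horizontal distance between socket_mouth and pin_tip below 0.004 m and angle between cover's own z axis and vertical below 0.08 rad and angle between the x axis of cover and the x axis of jig, either way round below 0.17 rad and z of socket_mouth in the frame of jig below 0.0345 m), for 0.1 s.
At the end, for the whole second after the job is handed in: Cover over the pin (4 mm), level, long side along the jig's (0.17 rad), underside at most 26.8 mm above the bench, lift plate down over 5.2 mm, fingers still on the cover. Guard at rest astride the bar, untouched, within 50 mm of its middle along and 15 mm across, tilt under 0.25 rad (all of step 1 and horizontal distance between socket_mouth and pin_tip below 0.004 m and angle between cover's own z axis and vertical below 0.08 rad and angle between the x axis of cover and the x axis of jig, either way round below 0.17 rad and z of socket_mouth in the frame of jig below 0.0268 m and value of joint lift_plate above 0.0052 m and contact force between the fingers and cover above 3 N and linear speed of cover below 0.02 m/s); the arm keeps its last pose, push and grip.
It fails at once if a bystander was shifted by more than 30 mm (distance of any of hammer, tip_tin, pliers, magnet, marker from where it was at the start of the episode above 0.03 m).
It also fails if it takes over 59 s, if anything falls off the work surface, if the arm or the gripper's body presses on something with over 40 N, if the wrist force passes 120 N, or if a joint passes its speed limit or range.

## Working session

There is one attempt and no reset: what is moved stays moved. The work goes in short steps, Python scripts to look and compute and a shell command to move; the robot and the scene stay as the last step left them, time stands still between calls to the robot, and variables do not carry over. Pictures are saved under pics/ and viewed, at most 10 in all, crops included, and the job is handed in when it is done.

```bash
mkdir -p pics; ls; python3 - <<'E'
from cell import observe,cams,robot,models
import cv2,numpy as np
for c in("scene","top"):
    im=cams.read_camera(c); cv2.imwrite(f"pics/{c}0.png",im[:,:,::-1])
    m=cams.camera_model(c); print(c,np.round(m["pose"],3).tolist(),np.round(m["camera_matrix"],1).tolist(),m["k1"])
    for t in("jig","pin_tip","guard","guard_web","bar_mid","cover"):
        print(t,[(np.round(d["position"],3).tolist(),round(d["confidence"],2)) for d in models.pinpoint(t,c)][:4])
o=observe();print(o["time"],o["tool_pos"],o["tool_rot"],o["contact_force"],robot.grip_depth)
E
```

```text
pics
scene [[0.709, -0.486, 0.511, -0.113], [-0.705, -0.494, 0.509, -0.621], [0.005, -0.721, -0.693, 1.001], [0.0, 0.0, 0.0, 1.0]] [[420.2, 0.0, 262.6], [0.0, 420.2, 187.6], [0.0, 0.0, 1.0]] -0.0660024790768748
jig [([0.536, 0.22, -0.0], 0.74)]
pin_tip [([0.533, 0.212, 0.037], 0.67), ([0.769, 0.031, -0.006], 0.59)]
guard [([0.441, 0.533, -0.003], 0.77), ([0.524, 0.21, 0.037], 0.75), ([0.53, 0.214, 0.062], 0.72), ([0.771, 0.031, -0.004], 0.22)]
guard_web [([0.527, 0.216, 0.063], 0.89), ([0.441, 0.531, 0.036], 0.59)]
bar_mid [([0.533, 0.432, 0.082], 0.95)]
cover [([0.538, -0.215, -0.0], 0.89), ([0.614, -0.394, 0.0], 0.82)]
top [[-0.018, -0.995, 0.096, 0.416], [-1.0, 0.017, -0.016, 0.082], [0.014, -0.097, -0.995, 1.836], [0.0, 0.0, 0.0, 1.0]] [[477.0, 0.0, 254.5], [0.0, 477.0, 198.1], [0.0, 0.0, 1.0]] -0.09786762748417681
jig [([0.529, 0.214, -0.002], 0.86)]
pin_tip [([0.529, 0.212, 0.042], 0.86)]
guard [([0.527, 0.215, 0.027], 0.73), ([0.528, 0.216, -0.002], 0.73), ([0.439, 0.532, -0.002], 0.51), ([0.751, -0.155, -0.001], 0.21)]
guard_web [([0.438, 0.532, 0.031], 0.83), ([0.527, 0.212, 0.062], 0.59)]
bar_mid [([0.535, 0.434, 0.085], 0.74)]
cover [([0.61, -0.397, 0.001], 0.62)]
0.7 [0.19168024 0.48875107 0.40475873] [3.14148749e+00 4.86868066e-05 2.76782444e+00] [ 0.29518399  0.51522101 -0.67567597] 0.1592
```

```bash
cat > h.py <<'E'
from cell import observe,cams,robot,models
import cv2,numpy as np
def proj(P,c):
    m=cams.camera_model(c);T=np.linalg.inv(m["pose"]);P=np.atleast_2d(P)
    p=P@T[:3,:3].T+T[:3,3];s=p[:,:2]/p[:,2:];s=s*(1+m["k1"]*(s**2).sum(1,keepdims=True))
    K=np.array(m["camera_matrix"]);return s*[K[0,0],K[1,1]]+K[:2,2]
def unproj(px,c,z):
    m=cams.camera_model(c);K=np.array(m["camera_matrix"]);px=np.atleast_2d(np.float64(px))
    d=(px-K[:2,2])/[K[0,0],K[1,1]];s=d.copy()
    for _ in range(20): s=d/(1+m["k1"]*(s**2).sum(1,keepdims=True))
    T=np.array(m["pose"]);r=np.c_[s,np.ones(len(s))]@T[:3,:3].T
    return T[:3,3]+r*((z-T[2,3])/r[:,2])[:,None]
E
python3 - <<'E'
import cv2,numpy as np
a=cv2.imread("pics/scene0.png");b=cv2.imread("pics/top0.png")
cv2.imwrite("pics/a.png",cv2.resize(a,(800,600)));cv2.imwrite("pics/b.png",cv2.resize(b,(800,600)))
E
```

```text
(no output)
```

View pics/a.png

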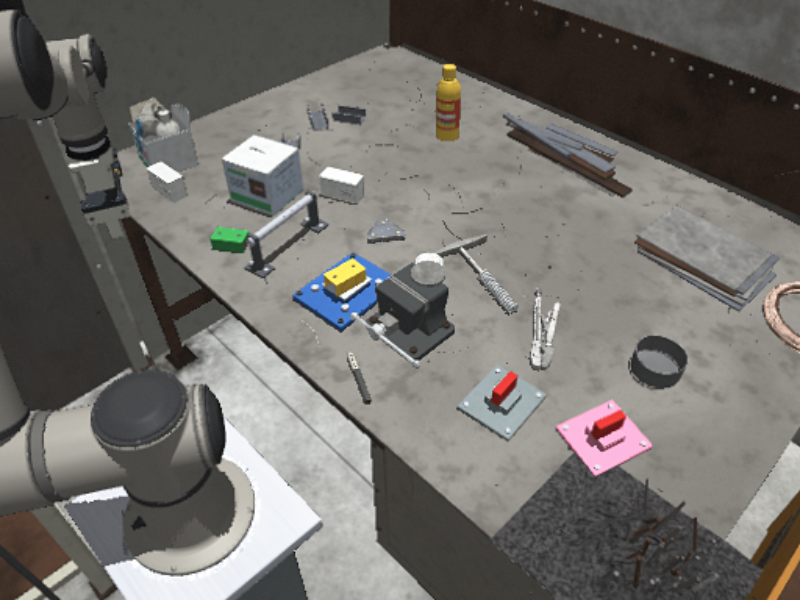

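View pics/b.png

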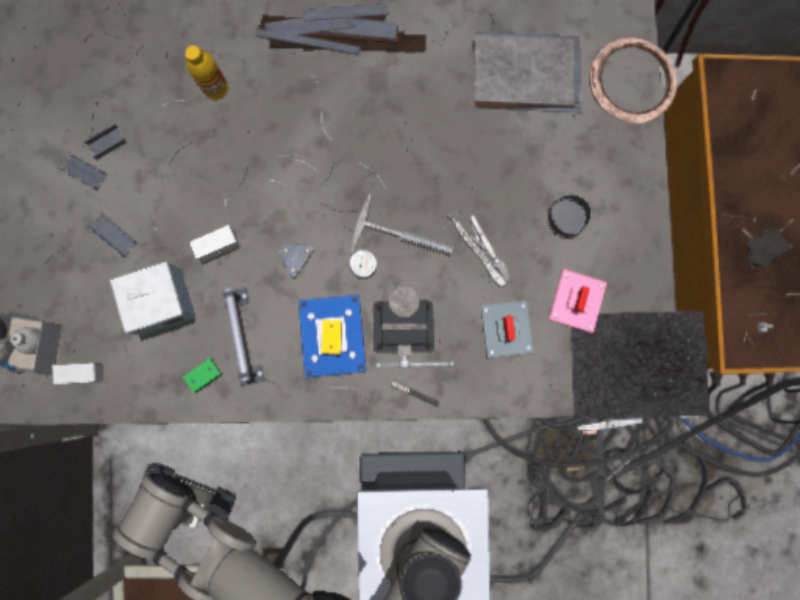

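The scene picture at 800 px shows three guard shapes: yellow at (345,277) on the blue jig, green at (229,238) beside the bar, and dark ones at (317,116) and (350,114). Yellow on the jig fits the description. There are two cover shapes, grey at (503,402) and pink at (603,437), and grey is the one meant. The bar runs (252,268) to (316,215). A dark vise at (415,305) stands right of the jig. Next I'll confirm with a crop and measure.

```bash
python3 - <<'E'
from h import *
a=cv2.imread("pics/scene0.png");b=cv2.imread("pics/top0.png")
cv2.imwrite("pics/c.png",np.hstack([cv2.resize(a[120:220,130:300],None,fx=2.9,fy=3.6)[:360],cv2.resize(a[220:300,280:370],None,fx=3.3,fy=4.5)[:360]]))
def rect(mask,c,z,name):
    n,l,s,_=cv2.connectedComponentsWithStats(mask.astype(np.uint8))
    i=1+s[1:,4].argmax();ys,xs=np.where(l==i)
    w=unproj(np.c_[xs,ys],c,z)[:,:2]
    r=cv2.minAreaRect((w*1000).astype(np.float32));bp=cv2.boxPoints(r)
    e=[bp[1]-bp[0],bp[2]-bp[1]];e=max(e,key=np.linalg.norm)
    print(name,c,s[i,4],"c",np.round(r[0],1),"mean",np.round(w.mean(0)*1000,1),"size",np.round(r[1],1),"longdir",round(float(np.degrees(np.arctan2(e[1],e[0])))%180,1))
for c,im in(("top",b),("scene",a)):
    H=cv2.cvtColor(im,cv2.COLOR_BGR2HSV);h,s,v=[H[...,i].astype(int) for i in range(3)]
    Y,X=np.mgrid[:384,:512]
    near=lambda p,R,:(np.hypot(X-p[0],Y-p[1])<R)
    f=lambda P:proj(P,c)[0]
    rect((h>18)&(h<35)&(s>150)&(v>(0 if c=="top" else 200))&near(f([.53,.213,.06]),30),c,.066,"guard")
    rect((h>100)&(h<125)&(s>150)&near(f([.53,.213,0]),70),c,.015,"jig")
    rect(((h<5)|(h>174))&(s>170)&near(f([.538,-.215,.06]),22),c,.061 if c=="top" else .05,"grip")
    p=f([.538,-.215,.008]);print(c,"cover px",p,im[int(p[1])+ (12 if c=="top" else 14),int(p[0])-3],H[int(p[1])+12,int(p[0])-3])
    rect((h>75)&(h<115)&(s>18)&(s<90)&(v>90)&near(p,40),c,.008,"cover")
for t in("guard_web","bar_mid","cover","pin_tip","bar_stand"):
  for c in("top","scene"):
    cams.read_camera(c)
    print(t,c,[(np.round(d["position"],3).tolist(),round(d["confidence"],2)) for d in models.pinpoint(t,c)][:3])
E
```

```text
guard top 237 c [525.4 214.3] mean [525.2 213.6] size [40.9 78.3] longdir 179.4
jig top 1228 c [531.  215.6] mean [529.8 214.8] size [186.5 146.7] longdir 4.5
grip top 70 c [ 539.1 -212.1] mean [ 539.9 -212.2] size [53.  18.2] longdir 6.3
top cover px [324.07501775 211.19275919] [164 157 148] [103  25 164]
cover top 797 c [ 541.1 -214.6] mean [ 540.5 -213.4] size [126.4 112.2] longdir 5.8
guard scene 183 c [522.3 211.8] mean [522.1 212.7] size [43.5 76.9] longdir 176.7
jig scene 925 c [524.8 210.9] mean [499.1 199.8] size [192.9 155.5] longdir 4.5
grip scene 169 c [ 534.6 -218. ] mean [ 534.4 -217.7] size [79.6 24.8] longdir 7.4
scene cover px [320.8175305  255.62166233] [183 181 167] [ 94  21 180]
cover scene 1069 c [ 537.5 -216.2] mean [ 531.8 -221.2] size [129.9 114.3] longdir 4.8
guard_web top [([0.438, 0.532, 0.032], 0.82), ([0.526, 0.211, 0.062], 0.73)]
guard_web scene [([0.528, 0.214, 0.066], 0.69), ([0.443, 0.534, 0.033], 0.67), ([0.751, -0.162, -0.002], 0.3)]
bar_mid top [([0.535, 0.436, 0.084], 0.6)]
bar_mid scene [([0.532, 0.432, 0.086], 0.66)]
cover top [([0.609, -0.394, 0.0], 0.74), ([0.54, -0.217, -0.0], 0.71)]
cover scene [([0.541, -0.214, 0.002], 0.83), ([0.608, -0.396, -0.0], 0.76)]
pin_tip top [([0.533, 0.211, 0.04], 0.66)]
pin_tip scene [([0.53, 0.21, 0.038], 0.75)]
bar_stand top [([0.533, 0.432, -0.002], 0.73), ([0.539, -0.221, 0.001], 0.28), ([0.538, -0.219, -0.002], 0.16)]
bar_stand scene [([0.53, 0.434, -0.002], 0.9)]
```

View pics/c.png

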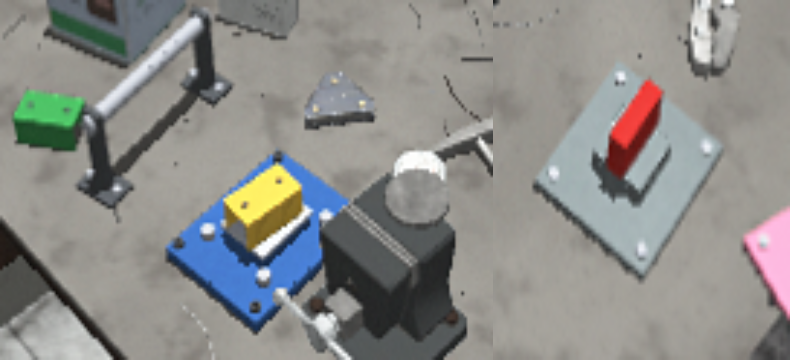

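The crop confirms the targets: yellow guard on the blue jig (green one rejected), and the grey cover with the red grip. The vise beside the jig may crowd the gripper body, so I'll measure it and the bar's direction.

```bash
python3 - <<'E'
from h import *
b=cv2.imread("pics/top0.png")
cv2.imwrite("pics/d.png",cv2.resize(b[170:260,135:295],None,fx=5,fy=5,interpolation=cv2.INTER_CUBIC))
print("vise corner scene, by z:")
for z in(.06,.08,.1,.12,.14): print(z,np.round(unproj([[241,184.4],[262.8,166.7]],"scene",z)[:,:2],3).tolist(),"top",np.round(unproj([[240,195],[240,224]],"top",z)[:,:2],3).tolist())
H=cv2.cvtColor(b,cv2.COLOR_BGR2HSV)
# bar centreline in the top view: bright ridge per row
g=b.mean(2)
c0,c1=[proj([.533+d,.433+d*.15,.09],"top")[0] for d in(-.08,.08)]
L=[]
for r in range(int(c1[1]),int(c0[1])+1):
    c=int(round(np.interp(r,[c1[1],c0[1]],[c1[0],c0[0]])));w=g[r,c-7:c+8];w=np.clip(w-np.median(g[r,c-12:c+13])-15,0,None)
    if w.sum()>0: L.append(((w*np.arange(c-7,c+8)).sum()/w.sum(),r))
W=unproj(np.array(L),"top",.09);p=np.polyfit(W[:,0],W[:,1],1);print(len(L),"bar y at .533:",np.polyval(p,.533),"deg",np.degrees(np.arctan(p[0])),"res",np.std(W[:,1]-np.polyval(p,W[:,0])))
E
```

```text
vise corner scene, by z:
0.06 [[0.541, 0.13], [0.654, 0.143]] top [[0.601, 0.107], [0.492, 0.109]]
0.08 [[0.527, 0.114], [0.637, 0.126]] top [[0.599, 0.107], [0.491, 0.109]]
0.1 [[0.513, 0.098], [0.621, 0.11]] top [[0.597, 0.107], [0.49, 0.108]]
0.12 [[0.5, 0.082], [0.605, 0.094]] top [[0.594, 0.107], [0.49, 0.108]]
0.14 [[0.486, 0.066], [0.589, 0.078]] top [[0.592, 0.106], [0.489, 0.108]]
44 bar y at .533: 0.43538253123017034 deg 10.887301665344046 res 0.00023532676977990687
```

View pics/d.png

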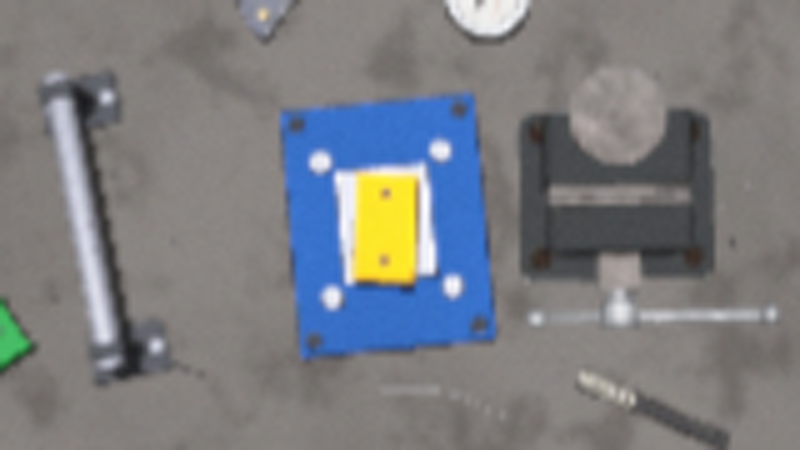

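The jaw block of the vise (crop 545–690) starts at about y=0.095, low base aside. That leaves the 190 mm gripper body roughly 20 mm of clearance over the jig, so a y-closing grasp works. Bar yaw is about 10.9° and guard yaw about −2°.

```bash
cat >> h.py <<'E'
def rel(x,y,z,yaw):
    "row entries from the current pose to grasp point (x,y,z), tool yaw in rad (mod pi)"
    from scipy.spatial.transform import Rotation as Ro
    o=observe();R=Ro.from_euler("xyz",o["tool_rot"]).as_matrix()
    d=R.T@(np.array([x,y,z+robot.grip_depth])-o["tool_pos"])
    t=-(yaw-o["tool_rot"][2]);t=(t+np.pi/2)%np.pi-np.pi/2
    print("row",np.round(d/.4,4).tolist(),round(t/np.pi,4))
E
python3 - <<'E'
from h import *
r=np.radians(-2); rel(.526,.213,.13,r); rel(.526,.213,.057,r)
E
```

```text
row [-1.0298, -0.3366, 0.2888] -0.1079
row [-1.0298, -0.3366, 0.4713] -0.1079
```

```bash
python3 -m jog '[[[-0.9,-0.33,0.1],-0.108,0],[[-0.9,-0.33,0.1],-0.108,0],[[-0.9,-0.33,0.1],-0.108,0],[[-0.9,-0.33,0.1],-0.108,0],[[-0.9,-0.33,0.1],-0.108,0],[[-0.9,-0.33,0.1],-0.108,0],[[-0.9,-0.33,0.1],-0.108,0],[[-0.9,-0.33,0.1],-0.108,0]]' 40
python3 - <<'E'
from h import *
r=np.radians(-2); rel(.526,.213,.13,r); rel(.526,.213,.057,r)
E
```

```text
time: 2.7
tool_pos: [0.4793, 0.2337, 0.3644]
tool_rot: [3.142, -0.001, 3.105]
contact_force: [-0.1, 0.6, 0.4]
opening: 0.0917
grip_force: 0.0
row [-0.1188, -0.0473, 0.1878] -0.0006
row [-0.1189, -0.0473, 0.3703] -0.0006
```

```bash
python3 -m jog '[[[-0.119,-0.047,0.1],0,0],[[-0.119,-0.047,0.25],0,0],[[-0.119,-0.047,0.37],0,0],[[-0.119,-0.047,0.37],0,0],[[-0.119,-0.047,0.37],0,1],[[-0.119,-0.047,0.37],0,1],[[-0.119,-0.047,0.37],0,1],[[-0.119,-0.047,0.37],0,1],[[-0.119,-0.047,0.37],0,1],[[-0.119,-0.047,0.37],0,1]]' 40
python3 -c "
from h import *
im=cams.read_camera('scene');cv2.imwrite('pics/e.png',cv2.resize(im[80:230,120:320,::-1],(800,600)))"
```

```text
time: 3.95
tool_pos: [0.5256, 0.214, 0.2171]
tool_rot: [3.141, 0.0, 3.107]
contact_force: [-0.9, -1.1, 3.9]
opening: 0.0457
grip_force: 39.9
```

View pics/e.png

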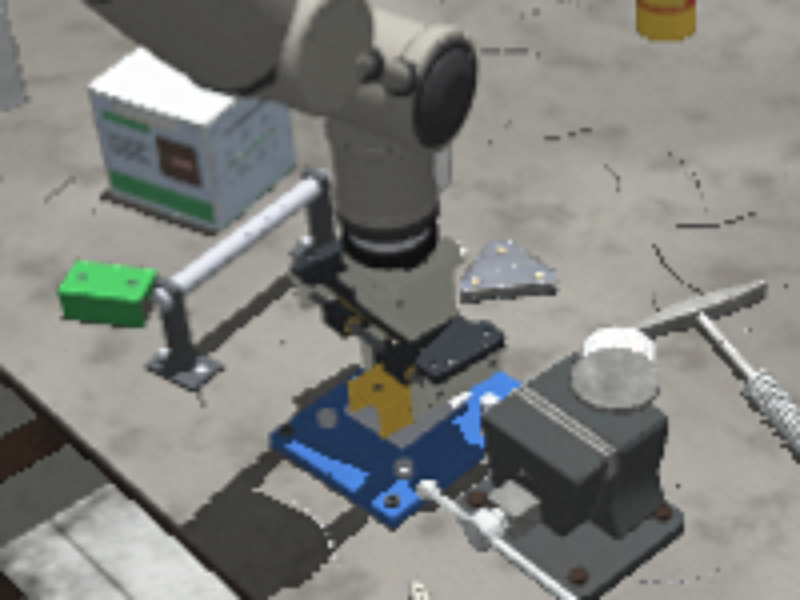

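The fingers hold the yellow guard squarely (crop 380,400; opening 45.7 mm). I'll lift it and carry it over the bar.

```bash
python3 - <<'E'
from h import *
r=np.radians(10.9); rel(.533,.434,.20,r); rel(.533,.434,.093,r)
E

```

```text
row [0.0006, 0.5505, -0.3553] -0.0716
row [0.0007, 0.5505, -0.0878] -0.0716
```

```bash
python3 -m jog '[[[0,0,-0.12],0,1],[[0,0,-0.25],0,1],[[0,0.05,-0.355],-0.03,1],[[0,0.2,-0.355],-0.07,1],[[0,0.35,-0.355],-0.072,1],[[0,0.5,-0.355],-0.072,1],[[0,0.55,-0.355],-0.072,1],[[0,0.55,-0.355],-0.072,1]]'
python3 - <<'E'
from h import *
r=np.radians(10.9); rel(.533,.434,.093,r)
c=("scene","top")
for k in c:
    im=cams.read_camera(k)
    H=cv2.cvtColor(im,cv2.COLOR_RGB2HSV);p=proj([.533,.434,.19],k)[0];Y,X=np.mgrid[:384,:512]
    m=(H[...,0]>15)&(H[...,0]<35)&(H[...,1]>130)&(np.hypot(X-p[0],Y-p[1])<40);print(k,m.sum(),p,[ (np.round(d["position"],3).tolist(),round(d["confidence"],2)) for d in models.pinpoint("guard_web",k)])
    if k=="scene":
        cv2.imwrite('pics/f.png',cv2.resize(im[60:180,120:280,::-1],(800,600)))
E
```

```text
time: 5.0
tool_pos: [0.5325, 0.4353, 0.3572]
tool_rot: [-3.141, -0.002, -2.947]
contact_force: [0.0, -1.6, -1.8]
opening: 0.0457
grip_force: 39.9
row [-0.0011, -0.0032, 0.2624] 0.0012
scene 194 [177.80002395 114.33991798] [([0.444, 0.53, 0.034], 0.81), ([0.535, 0.439, 0.205], 0.53)]
top 39 [145.49573229 212.12075669] [([0.439, 0.535, 0.035], 0.71), ([0.528, 0.213, 0.042], 0.6), ([0.772, 0.031, 0.0], 0.42), ([0.534, 0.433, 0.202], 0.39)]
```

View pics/f.png

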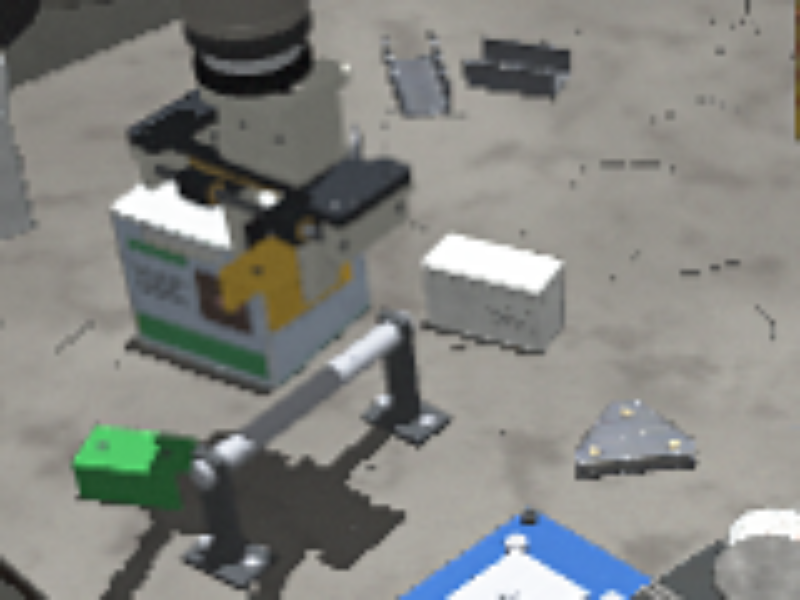

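The guard is held level above the bar, so I'll lower it on.

```bash
python3 -m jog '[[[-0.001,-0.003,0.1],0.001,1],[[-0.001,-0.003,0.2],0.001,1],[[-0.001,-0.003,0.24],0.001,1],[[-0.001,-0.003,0.26],0.001,1],[[-0.001,-0.003,0.263],0.001,1]]'
```

```text
time: 5.82
tool_pos: [0.5342, 0.4327, 0.2545]
tool_rot: [3.141, 0.001, -2.953]
contact_force: [0.3, 0.1, -0.7]
opening: 0.0456
grip_force: 39.9
```

```bash
python3 -c "
from h import *
im=cams.read_camera('scene');cv2.imwrite('pics/g.png',cv2.resize(im[60:180,120:280,::-1],(800,600)))
o=observe();print(o['contact_force'],o['tool_pos'])"
```

```text
[ 0.38934109  0.25780935 -0.95960379] [0.53414294 0.43283635 0.25475711]
```

View pics/g.png

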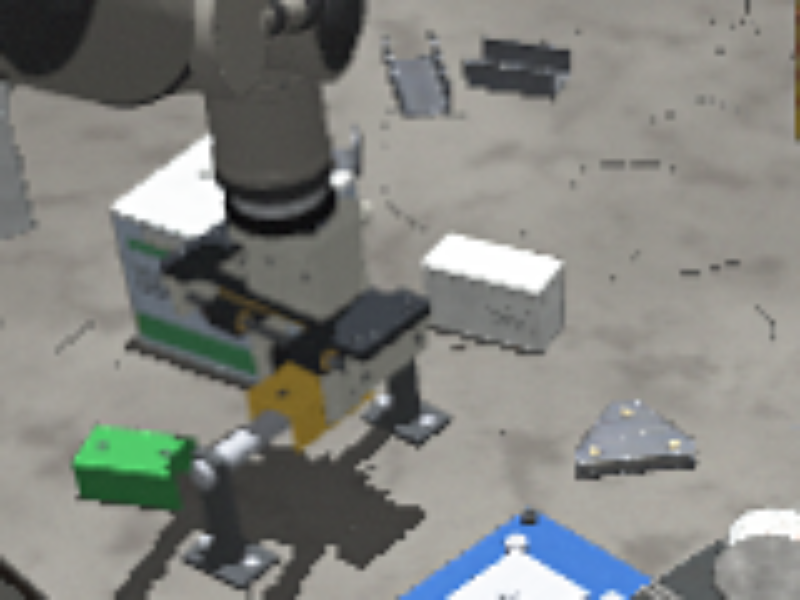

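It is astride with the bar between the legs, about 4 mm up. I'll lower a touch, release and rise.

```bash
python3 -m jog '[[[0,0,0.005],0,1],[[0,0,0.01],0,1],[[0,0,0.01],0,1],[[0,0,0.01],0,0.2],[[0,0,0.01],0,0],[[0,0,0.01],0,0],[[0,0,0.01],0,0],[[0,0,-0.08],0,0],[[0,0,-0.2],0,0],[[0,0,-0.3],0,0],[[0,0,-0.4],0,0]]'
```

```text
time: 7.25
tool_pos: [0.5336, 0.4327, 0.4151]
tool_rot: [3.141, 0.0, -2.953]
contact_force: [-0.6, 0.6, -0.3]
opening: 0.0923
grip_force: 0.0
```

```bash
python3 -c "
from h import *
im=cams.read_camera('scene');cv2.imwrite('pics/i.png',cv2.resize(im[60:240,120:360,::-1],(800,600)))
r=np.radians(5.5)
rel(.539,-.215,.22,r); rel(.539,-.215,.046,r)
for k in('scene','top'):
    if k=='top': cams.read_camera(k)
    for t in('guard_web','pin_tip'): print(k,t,[(np.round(d['position'],3).tolist(),round(d['confidence'],2)) for d in models.pinpoint(t,k)][:3])
print(observe()['qpos'])"
```

```text
row [0.2917, -1.5936, 0.0976] 0.0295
row [0.2957, -1.5952, 0.5326] 0.0295
scene guard_web [([0.536, 0.432, 0.096], 0.72), ([0.443, 0.529, 0.031], 0.7), ([0.747, -0.164, 0.0], 0.58)]
scene pin_tip [([0.531, 0.212, 0.036], 0.71), ([0.75, -0.164, -0.001], 0.24)]
top guard_web [([0.438, 0.535, 0.032], 0.66), ([0.532, 0.433, 0.093], 0.6)]
top pin_tip [([0.528, 0.211, 0.041], 0.56)]
[ 5.69828102e-01  6.53213072e-01  9.87212445e-01  7.93969819e-05
  1.50371069e+00 -1.18951138e+00]
```

View pics/i.png

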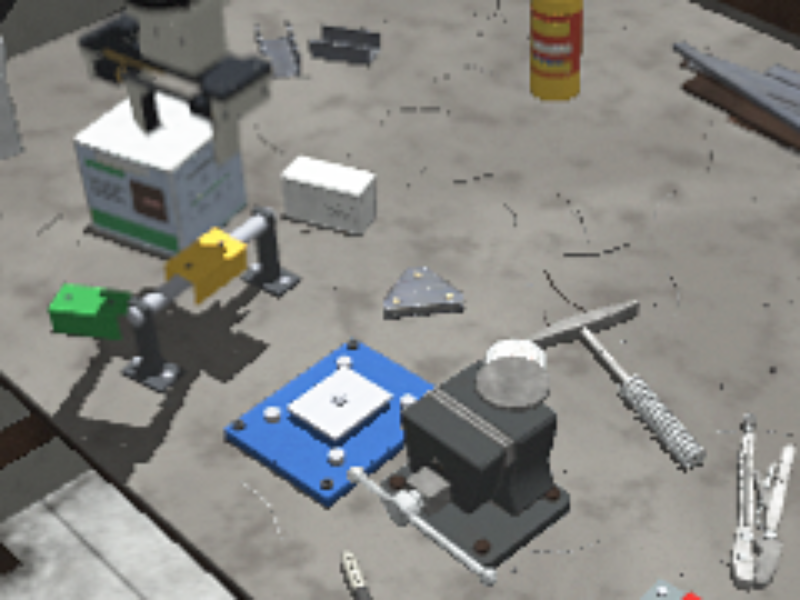

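The yellow guard hangs astride the bar's middle (crop 205,262) and is released. The pin now shows at crop (340,400). Next I go to the grey cover.

```bash
python3 -m jog '[[[0.15,-0.8,0.0],0.015,0],[[0.15,-0.8,0.0],0.015,0],[[0.15,-0.8,0.0],0.015,0],[[0.15,-0.8,0.0],0.015,0],[[0.15,-0.8,0.0],0.015,0],[[0.15,-0.8,0.0],0.015,0],[[0.15,-0.8,0.0],0.015,0]]'
python3 -m jog '[[[0.14,-0.79,0.0],0.015,0],[[0.14,-0.79,0.0],0.015,0],[[0.14,-0.79,0.0],0.015,0],[[0.14,-0.79,0.0],0.015,0],[[0.14,-0.79,0.05],0.015,0],[[0.14,-0.79,0.08],0.015,0],[[0.14,-0.79,0.08],0.015,0]]'
python3 - <<'E'
from h import *
r=np.radians(5.5); rel(.539,-.215,.12,r); rel(.539,-.215,.047,r)
for c in("top","scene"):
    im=cams.read_camera(c)[:,:,::-1];H=cv2.cvtColor(np.ascontiguousarray(im),cv2.COLOR_BGR2HSV).astype(int);h,s,v=H[...,0],H[...,1],H[...,2]
    Y,X=np.mgrid[:384,:512];p=proj([.53,.213,.032],c)[0]
    m=((s<60)&(v>170)&(np.hypot(X-p[0],Y-p[1])<30)).astype(np.uint8)
    n,l,st,_=cv2.connectedComponentsWithStats(m);i=1+st[1:,4].argmax();ys,xs=np.where(l==i)
    w=unproj(np.c_[xs,ys],c,.032)[:,:2];q=cv2.minAreaRect((w*1000).astype(np.float32))
    print(c,st[i,4],q,w.mean(0))
    g=im.mean(2);x0,y0=int(p[0])-5,int(p[1])-5
    print(x0,y0);print(g[y0:y0+11,x0:x0+11].astype(int))
E
```

```text
time: 8.43
tool_pos: [0.5349, 0.1067, 0.4127]
tool_rot: [3.141, -0.002, -3.002]
contact_force: [0.7, 0.3, -0.1]
opening: 0.0921
grip_force: 0.0
time: 9.3
tool_pos: [0.5243, -0.2125, 0.3796]
tool_rot: [3.139, -0.003, -3.047]
contact_force: [-0.5, 0.5, 0.0]
opening: 0.0921
grip_force: 0.0
row [-0.0367, -0.0105, 0.2508] -0.0004
row [-0.0372, -0.011, 0.4333] -0.0004
top 408 ((532.51806640625, 216.25631713867188), (84.87264251708984, 68.98146057128906), 4.290058612823486) [0.53257802 0.21630039]
207 209
[[238 240 241 241 241 241 242 240 240 241 241]
 [240 240 241 242 241 241 241 241 240 241 240]
 [239 240 242 241 240 240 241 241 240 241 241]
 [240 240 241 229 225 228 229 240 240 241 241]
 [241 240 239 204 209 219 196 237 240 241 240]
 [241 240 238 191 229 237 179 229 239 240 240]
 [241 240 237 170 208 217 165 226 239 241 240]
 [240 239 238 206 203 199 203 238 241 241 240]
 [241 239 241 239 238 238 239 242 240 241 240]
 [240 239 241 242 241 241 241 242 241 241 240]
 [241 239 241 241 241 242 241 242 241 240 240]]
scene 737 ((573.3128662109375, 289.35394287109375), (144.97959899902344, 202.716796875), 62.8848876953125) [0.57321172 0.29183044]
217 175
[[254 254 253 253 253 252 253 253 253 253 253]
 [253 253 253 253 253 253 253 253 253 253 253]
 [253 253 253 254 253 253 254 254 253 253 253]
 [253 253 251 251 253 254 230 253 253 253 253]
 [253 254 245 146 233 214 239 255 254 253 252]
 [253 255 221 170 214 213 116 239 254 253 253]
 [253 254 255 248 128  98 255 255 253 253 253]
 [253 253 254 255 255 255 255 254 253 253 253]
 [253 253 253 254 254 254 254 253 253 253 254]
 [253 253 253 253 253 253 253 253 253 254 255]
 [253 253 253 253 253 253 253 253 254 255 255]]
```

```bash
python3 -m jog '[[[-0.037,-0.011,0.12],0,0],[[-0.037,-0.011,0.25],0,0],[[-0.037,-0.011,0.35],0,0],[[-0.037,-0.011,0.42],0,0],[[-0.037,-0.011,0.432],0,0],[[-0.037,-0.011,0.432],0,0]]' 55
python3 - <<'E'
from h import *
print("pin",unproj([[211.5,214.3]],"top",.04),unproj([[221,179.5]],"scene",.04))
for c in("top","scene"):
    im=cams.read_camera(c)[:,:,::-1]
    H=cv2.cvtColor(np.ascontiguousarray(im),cv2.COLOR_BGR2HSV).astype(int);h,s,v=H[...,0],H[...,1],H[...,2]
    Y,X=np.mgrid[:384,:512];p=proj([.53,.213,.016],c)[0]
    m=(h>100)&(h<125)&(s>150)&(np.hypot(X-p[0],Y-p[1])<70)
    n,l,st,_=cv2.connectedComponentsWithStats(m.astype(np.uint8));i=1+st[1:,4].argmax();ys,xs=np.where(l==i)
    w=unproj(np.c_[xs,ys],c,.015)[:,:2];q=cv2.minAreaRect((w*1000).astype(np.float32));print(c,"jig",q)
E
```

```text
time: 10.15
tool_pos: [0.5398, -0.2157, 0.2099]
tool_rot: [-3.141, 0.001, -3.046]
contact_force: [-0.4, -0.1, 0.5]
opening: 0.0919
grip_force: 0.0
pin [[0.53141756 0.21623094 0.04      ]] [[0.5233921  0.21107712 0.04      ]]
top jig ((531.08154296875, 215.6031494140625), (186.5860595703125, 146.74717712402344), 4.416202545166016)
scene jig ((524.842529296875, 210.69227600097656), (192.89613342285156, 155.13682556152344), 4.525489807128906)
```

```bash
python3 -m jog '[[[0,0,0.01],0,0],[[0,0,0.01],0,0],[[0,0,0.01],0,1],[[0,0,0.01],0,1],[[0,0,0.01],0,1],[[0,0,0.01],0,1],[[0,0,0.01],0,1],[[0,0,0.01],0,1],[[0,0,0.01],0,1]]' 55
python3 -c "
from cell import observe
o=observe();print(o['tool_pos'],o['opening'],o['grip_force'],o['tool_rot'])"
```

```text
time: 11.38
tool_pos: [0.5391, -0.2165, 0.2047]
tool_rot: [3.142, 0.0, -3.047]
contact_force: [0.3, 0.5, 0.5]
opening: 0.0262
grip_force: 0.0
[ 0.53906499 -0.21654897  0.20472435] 0.02620139059415978 0.0 [ 3.14154781e+00  8.89432261e-05 -3.04731266e+00]
```

```bash
python3 -m jog '[[[0,0,0],0,1],[[0,0,0],0,1],[[0,0,0],0,1],[[0,0,0],0,1],[[0,0,-0.05],0,1],[[0,0,-0.15],0,1],[[0,0,-0.3],0,1],[[0,0,-0.4],0,1],[[0,0,-0.4],0,1],[[0,0,-0.4],0,1]]' 55
python3 - <<'E'
from h import *
o=observe();print(o["tool_pos"],o["contact_force"])
yaw=np.radians(4.4); rel(.528,.2135,.21,yaw)
im=cams.read_camera('scene');cv2.imwrite('pics/j.png',cv2.resize(im[150:300,220:420,::-1],(800,600)))
E
```

```text
time: 12.62
tool_pos: [0.5385, -0.2163, 0.3623]
tool_rot: [3.139, -0.003, -3.047]
contact_force: [-0.3, -0.1, -7.2]
opening: 0.0172
grip_force: 55.0
[ 0.5384822  -0.21626581  0.36233628] [-0.2568558  -0.13537608 -7.19787965]
row [-0.0749, 1.0722, -0.0147] 0.0055
```

View pics/j.png

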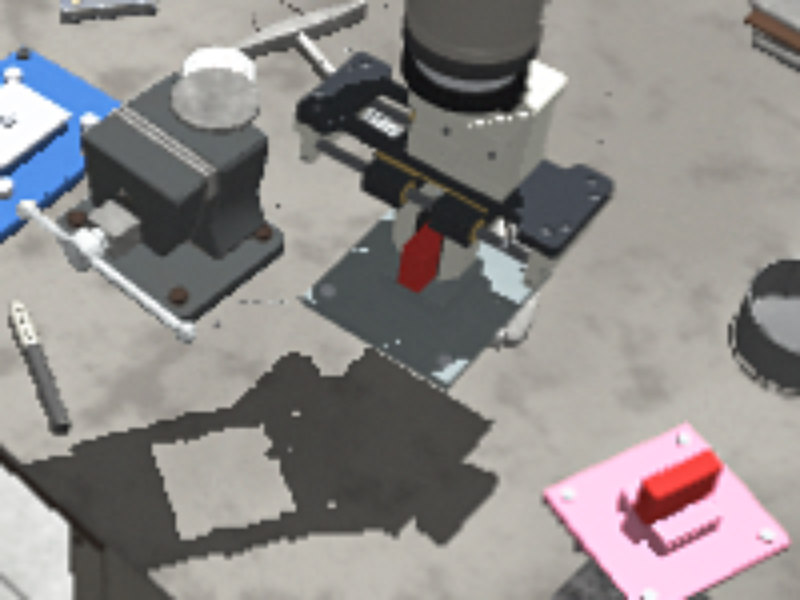

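The grey cover is held level (crop 400,320) by the red grip. I'll carry it high over the vise to the jig.

```bash
python3 -m jog '[[[-0.01,0.0,-0.13],0.005,1],[[-0.037,0.12,-0.13],0.005,1],[[-0.037,0.25,-0.13],0.005,1],[[-0.037,0.4,-0.13],0.005,1],[[-0.037,0.54,-0.13],0.005,1],[[-0.037,0.66,-0.13],0.005,1],[[-0.06,0.78,-0.13],0.005,1],[[-0.075,0.9,-0.13],0.005,1],[[-0.075,1.0,-0.13],0.005,1],[[-0.075,1.0,-0.13],0.005,1]]'
python3 - <<'E'
from h import *
rel(.528,.2135,.13,np.radians(4.4))
E
```

```text
time: 13.92
tool_pos: [0.5306, 0.1871, 0.414]
tool_rot: [3.141, -0.005, -3.059]
contact_force: [0.1, -0.8, -4.9]
opening: 0.0177
grip_force: 55.0
row [-0.0005, 0.0662, 0.3121] 0.0018
```

```bash
python3 -m jog '[[[0,0.066,0.05],0.002,1],[[0,0.066,0.18],0.002,1],[[0,0.066,0.28],0.002,1],[[0,0.066,0.312],0.002,1],[[0,0.066,0.312],0.002,1],[[0,0.066,0.312],0.002,1]]'
cat > meas.py <<'E'
from h import *
o=observe();tz=o["tool_pos"][2]-.2047;print(o["tool_pos"],np.degrees(o["tool_rot"]),o["contact_force"],"coverz",tz)
Y,X=np.mgrid[:384,:512]
for c in("top","scene"):
    im=np.ascontiguousarray(cams.read_camera(c)[:,:,::-1])
    cv2.imwrite(f"pics/m_{c}_{o['time']:.2f}.png",im)
    H=cv2.cvtColor(im,cv2.COLOR_BGR2HSV).astype(int);h,s,v=H[...,0],H[...,1],H[...,2]
    p=proj([.528,.213,tz+.008],c)[0]
    for nm,m,z in(("jig",(h>100)&(h<125)&(s>150),.015),("cover",(h>70)&(h<112)&(s>12)&(s<110)&(v>50),tz+.008)):
        m=m&(np.hypot(X-p[0],Y-p[1])<(70 if nm=="jig" else 42))
        n,l,st,_=cv2.connectedComponentsWithStats(m.astype(np.uint8));i=1+st[1:,4].argmax();ys,xs=np.where(l==i)
        q=cv2.minAreaRect((unproj(np.c_[xs,ys],c,z)[:,:2]*1000).astype(np.float32));print(c,nm,np.round(q[0],1),np.round(q[1],1),round(q[2],1))
    for t in("socket_mouth","cover"): print(t,[(np.round(d["position"],3).tolist(),round(d["confidence"],2)) for d in models.pinpoint(t,c)][:3])
E
python3 meas.py
python3 -c "
from h import *
import glob
a=[cv2.imread(sorted(glob.glob(f'pics/m_{c}*'))[-1]) for c in('top','scene')]
cv2.imwrite('pics/k.png',np.hstack([cv2.resize(a[0][170:260,165:255],(400,400)),cv2.resize(a[1][120:220,170:270],(400,400))]))"
```

```text
time: 14.68
tool_pos: [0.5299, 0.2107, 0.2935]
tool_rot: [3.141, 0.003, -3.07]
contact_force: [0.4, 2.1, -4.0]
opening: 0.018
grip_force: 55.0
[0.52989624 0.21067647 0.29351874] [ 1.79972293e+02  1.72998606e-01 -1.75880039e+02] [ 0.43901934  2.07250043 -4.0174332 ] coverz 0.0888187399076733
top jig [458.3 237.5] [113.3  52.1] 74.0
top cover [483.8 219.8] [34.1 96.2] 3.6
socket_mouth [([0.608, -0.394, -0.0], 0.84), ([0.529, 0.209, 0.086], 0.73), ([0.749, -0.158, -0.0], 0.49)]
cover [([0.531, 0.208, 0.091], 0.77), ([0.607, -0.394, 0.002], 0.74), ([0.771, 0.031, 0.003], 0.73)]
scene jig [524.6 210.1] [192.5 153.2] 4.5
scene cover [518.1 196.8] [154.8 141. ] 4.7
socket_mouth [([0.532, 0.211, 0.088], 0.93), ([0.608, -0.4, 0.003], 0.86), ([0.532, 0.427, 0.082], 0.64)]
cover [([0.612, -0.393, 0.001], 0.72), ([0.532, 0.207, 0.09], 0.61)]
```

View pics/k.png

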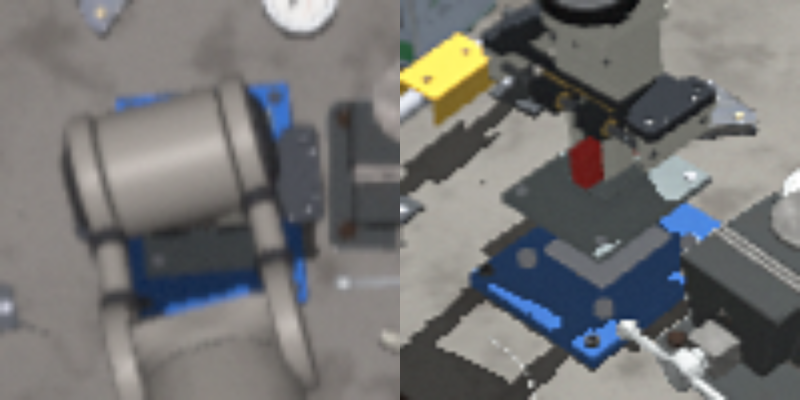

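```bash
python3 - <<'E'
from h import *
im=cv2.imread(sorted(__import__("glob").glob("pics/m_scene*"))[-1])
P=unproj([[196.3,167.5],[220,183.7],[247.5,164.5]],"scene",.0968)[:,:2]*1000
print(P,(P[0]+P[2])/2,np.linalg.norm(P[1]-P[0]),np.linalg.norm(P[2]-P[1]))
# fit: expected cover outline for centre guesses, score by edge strength
g=cv2.GaussianBlur(cv2.cvtColor(im,cv2.COLOR_BGR2LAB),(0,0),.6).astype(float)
E=sum(np.hypot(cv2.Sobel(g[...,i],-1,1,0),cv2.Sobel(g[...,i],-1,0,1)) for i in range(3)).astype(np.float32)
def fit(hx,hy,z,c0,yaw,edges):
    best=[]
    a=np.radians(yaw);R=np.array([[np.cos(a),-np.sin(a)],[np.sin(a),np.cos(a)]])
    t=np.linspace(-.9,.9,60)[:,None]
    segs={"x-":np.c_[-hx+0*t,hy*t],"y-":np.c_[hx*t,-hy+0*t],"x+":np.c_[hx+0*t,hy*t],"y+":np.c_[hx*t,hy+0*t]}
    L=np.vstack([segs[e] for e in edges])@R.T
    for dx in np.arange(-12,12.1,.5):
        for dy in np.arange(-12,12.1,.5):
            q=proj(np.c_[L+[c0[0]+dx/1e3,c0[1]+dy/1e3],np.full(len(L),z)],"scene").astype(np.float32)
            best.append((cv2.remap(E,q[:,:1],q[:,1:],1).mean(),c0[0]+dx/1e3,c0[1]+dy/1e3))
    return [np.round(b,4).tolist() for b in sorted(best)[::-1][:4]]
print("cover top face",fit(.065,.057,.0968,(.53,.211),4.1,["x-","y-","y+"]))
print("cover bottom",fit(.065,.057,.0888,(.53,.211),4.1,["x-","y-"]))
print("jig top",fit(.095,.075,.015,(.528,.213),4.4,["x-","y+"]))
im=cv2.imread("pics/scene0.png")
g=cv2.GaussianBlur(cv2.cvtColor(im,cv2.COLOR_BGR2LAB),(0,0),.6).astype(float)
E=sum(np.hypot(cv2.Sobel(g[...,i],-1,1,0),cv2.Sobel(g[...,i],-1,0,1)) for i in range(3)).astype(np.float32)
print("jig0",fit(.095,.075,.015,(.528,.213),4.4,["x-","y+","x+"]))
print("cover0",fit(.065,.057,.008,(.538,-.215),5.5,["x-","y-","y+","x+"]))
E
```

```text
[[465.94323502 262.47470049]
 [470.86087763 149.33556141]
 [595.57618404 155.94375889]] [530.75970953 209.20922969] 113.24596240247375 124.89025552737867
cover top face [[234.568, 0.5235, 0.211], [234.4136, 0.5235, 0.2115], [234.3672, 0.524, 0.211], [234.1074, 0.524, 0.2115]]Traceback (most recent call last):
  File "<stdin>", line 20, in <module>
  File "<stdin>", line 16, in fit
  File "h.py", line 4, in proj
    m=cams.camera_model(c);T=np.linalg.inv(m["pose"]);P=np.atleast_2d(P)
ValueError: time passes only in moves, steps and waits
```

```bash
sed -i 's/cams.camera_model(c)/CM[c]/' h.py; sed -i '2a CM={c:cams.camera_model(c) for c in("scene","top")}' h.py; cat > fit.py <<'E'
from h import *
import glob
def E_of(f):
    im=cv2.imread(f);g=cv2.GaussianBlur(cv2.cvtColor(im,cv2.COLOR_BGR2LAB),(0,0),.6).astype(float)
    return np.minimum(sum(np.hypot(cv2.Sobel(g[...,i],-1,1,0),cv2.Sobel(g[...,i],-1,0,1)) for i in range(3)),150).astype(np.float32)
def fit(E,hx,hy,z,c0,yaw,edges,c="scene"):
    best=[];a=np.radians(yaw);R=np.array([[np.cos(a),-np.sin(a)],[np.sin(a),np.cos(a)]]);t=np.linspace(-.95,.95,60)[:,None];o=0*t
    S={"x-":np.c_[-hx+o,hy*t],"y-":np.c_[hx*t,-hy+o],"x+":np.c_[hx+o,hy*t],"y+":np.c_[hx*t,hy+o]}
    L=np.vstack([S[e] for e in edges])@R.T
    for dx in np.arange(-10,10.1,.5):
        for dy in np.arange(-10,10.1,.5):
            q=proj(np.c_[L+[c0[0]+dx/1e3,c0[1]+dy/1e3],np.full(len(L),z)],c).astype(np.float32)
            best.append((cv2.remap(E,q[:,:1],q[:,1:],1).mean(),c0[0]+dx/1e3,c0[1]+dy/1e3))
    b=np.array(sorted(best)[::-1][:8]);return np.round(b.mean(0),4).tolist()
if __name__=="__main__":
    E=E_of(sorted(glob.glob("pics/m_scene*"))[-1])
    for e in(["x-","y-","y+"],["x-","y-"],["x-","y-","y+","x+"]):print("cover top",e,fit(E,.065,.057,.0968,(.53,.211),4.1,e))
    print("cover bottom",fit(E,.065,.057,.0888,(.53,.211),4.1,["x-","y-"]))
    print("jig",fit(E,.095,.075,.015,(.528,.213),4.4,["x-","y+"]))
    E=E_of("pics/scene0.png")
    print("jig0",fit(E,.095,.075,.015,(.528,.213),4.4,["x-","y+"]),fit(E,.095,.075,.015,(.528,.213),4.4,["x-","y+","x+","y-"]))
    print("cover0",fit(E,.065,.057,.008,(.538,-.215),5.5,["x-","y-","y+","x+"]))
    E=E_of("pics/top0.png")
    print("top jig0",fit(E,.095,.075,.015,(.528,.213),4.4,["x-","y+","x+","y-"],"top"))
    print("top cover0",fit(E,.065,.057,.008,(.538,-.215),5.5,["x-","y-","y+","x+"],"top"))
E
python3 fit.py
```

```text
cover top ['x-', 'y-', 'y+'] [134.0035, 0.5239, 0.2084]
cover top ['x-', 'y-'] [131.7876, 0.5241, 0.2046]
cover top ['x-', 'y-', 'y+', 'x+'] [130.2419, 0.5244, 0.2084]
cover bottom [131.6202, 0.5292, 0.2112]
jig [124.0229, 0.5216, 0.2137]
jig0 [147.8443, 0.5282, 0.2156] [140.1628, 0.5279, 0.2161]
cover0 [129.1772, 0.5386, -0.2149]
top jig0 [149.9031, 0.5313, 0.2162]
top cover0 [119.4073, 0.5428, -0.216]
```

Clean outline fits in both cameras agree on the cover-to-jig displacement (−11 mm, +431.5 mm), which puts the TCP target at about (0.528, 0.2155). I'll go just above the pin.

```bash
python3 -c "
from h import *
y=np.radians(4.5)
rel(.528,.2155,.047+.0455,y);rel(.528,.2155,.037+.0455,y)"
```

```text
row [0.0024, 0.0118, 0.1025] -0.002
row [0.0024, 0.0118, 0.1275] -0.002
```

```bash
python3 -m jog '[[[0.002,0.012,0.04],-0.002,1],[[0.002,0.012,0.08],-0.002,1],[[0.002,0.012,0.1],-0.002,1],[[0.002,0.012,0.1],-0.002,1],[[0.002,0.012,0.1],-0.002,1]]'
python3 -m jog '[[[0,0,0.006],0,1],[[0,0,0.012],0,1],[[0,0,0.018],0,1],[[0,0,0.022],0,1]]'
```

```text
time: 15.6
tool_pos: [0.5283, 0.2156, 0.2521]
tool_rot: [3.141, 0.001, -3.063]
contact_force: [0.2, -0.2, -5.9]
opening: 0.0178
grip_force: 55.0
time: 16.1
tool_pos: [0.528, 0.2156, 0.243]
tool_rot: [3.142, -0.0, -3.063]
contact_force: [0.0, -0.4, -6.2]
opening: 0.018
grip_force: 55.0
```

No contact at cover height 38 mm, so the pin seems to be entering the socket. I'll continue.

```bash
python3 -m jog '[[[0,0,0.006],0,1],[[0,0,0.01],0,1],[[0,0,0.014],0,1],[[0,0,0.014],0,1],[[0,0,0.014],0,1]]'
```

```text
time: 16.73
tool_pos: [0.5281, 0.2156, 0.2376]
tool_rot: [3.141, 0.0, -3.063]
contact_force: [0.0, -0.3, -5.2]
opening: 0.018
grip_force: 55.0
```

```bash
python3 -m jog '[[[0,0,0.004],0,1],[[0,0,0.008],0,1],[[0,0,0.012],0,1],[[0,0,0.016],0,1],[[0,0,0.016],0,1],[[0,0,0.016],0,1]]' 60
```

```text
time: 17.48
tool_pos: [0.5281, 0.2156, 0.2322]
tool_rot: [3.141, 0.001, -3.063]
contact_force: [-3.2, -1.1, 7.5]
opening: 0.018
grip_force: 60.0
```

```bash
python3 -m jog '[[[0,0,0.004],0,1],[[0,0,0.008],0,1],[[0,0,0.012],0,1],[[0,0,0.012],0,1],[[0,0,0.012],0,1]]' 60
```

```text
time: 18.1
tool_pos: [0.528, 0.2156, 0.2296]
tool_rot: [3.141, 0.002, -3.063]
contact_force: [-8.8, -3.5, 25.2]
opening: 0.0178
grip_force: 60.0
```

```bash
python3 -m jog '[[[0,0,0.001],0,1],[[0,0,0.001],0,1],[[0,0,0.001],0,1],[[0,0,0.001],0,1]]' 60
python3 -c "
from h import *
cams.read_camera('scene')
for t in('guard_web','socket_mouth','jig'): print(t,[(np.round(d['position'],3).tolist(),round(d['confidence'],2)) for d in models.pinpoint(t,'scene')][:3])
o=observe();print(o['tool_pos'],o['contact_force'],o['grip_force'],o['qvel'])"
```

```text
time: 18.6
tool_pos: [0.528, 0.2156, 0.2296]
tool_rot: [3.141, 0.002, -3.063]
contact_force: [-10.0, -3.1, 27.1]
opening: 0.0175
grip_force: 60.0
guard_web [([0.538, 0.436, 0.097], 0.8), ([0.443, 0.529, 0.031], 0.67)]
socket_mouth [([0.529, 0.219, 0.026], 0.78), ([0.61, -0.395, 0.004], 0.73)]
jig [([0.534, 0.215, 0.001], 0.75)]
[0.52796749 0.2155817  0.22962089] [-10.52754556  -3.54853031  26.83086418] 60.005255341529846 [ 0.00102405  0.002085   -0.0005837   0.00041866 -0.00139556  0.00075533]
```

The cover is hard down on its rests at 27 N with no further travel, the socket mouth reads about 26 mm, and the guard is on the bar. Handing in.

```bash
python3 -c "
from cell import robot
print(robot.hand_in())"
```

```text
the job is handed in; nothing more can be done
None
```

The job is handed in at about 18.6 s, verdict not shown: the yellow guard hangs released on the bar's middle, and the gripper still holds the grey cover over the pin, pressed onto its rests with about 27 N.

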